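Bring the press lever's hinge leaf to its jamb block and hold it for the pin

ROBOT

A 6-joint arm with a two-finger parallel gripper is mounted at the origin on the work surface; the furniture and walls round the work are solid. World frame = base frame: x ahead of the robot, y to its left, z up, the work surface at z = 0. Lengths are in mm, angles in rad, forces in N, time in s.
With the tool pointing down it reaches from about 275 to 1000 mm from the base axis. Payload 8.4 kg.
Tool frame: the origin (TCP) lies between the finger pads; the fingertips stand r.finger_overhang ahead of it and the grasp point (between the pads) is the TCP (r.finger_overhang is the distance from the TCP to the fingertips, in mm); z points along the fingers, y is the line along which they close (so a half turn about z gives the same grasp; the last joint's range is limited). The gripper opens to 85 mm and grips with 20 to 120 N. Pads are 22 mm wide; open, the fingers measure 114 mm over their backs; the gripper's body (76 mm by 85 mm) begins 54 mm behind the grasp point. The pads swing forward as they close: fully open they stand 13 mm farther back than shut.
Start: joints at [1.135, 0.353, 1.633, -0, 1.155, -0.002], TCP at [262.7, 567.113, 250.281] pointing down, gripper open.
Joint ranges: [-2.63, 2.63], [-0.92, 2.1], [0.06, 2.66], [-1.3, 4.44], [0, 2.69], [-3.02, 3.02]. Speed limits (rad/s): [2.22, 2.22, 2.79, 3.14, 3.14, 3.14].

INTERFACE

Orientations are given as [roll, pitch, yaw] about the fixed x, y, z axes, in that order (R = Rz(yaw) Ry(pitch) Rx(roll)).
In Python, from rig import r, cams, sign_off gives the robot as it stands.
- The arm moves only by the shell command python3 -m crank 'ROWS' [FORCE]. ROWS is JSON, a list of rows, each a list of 7 numbers: the shift along the tool's x, y, z in m, then the turn, a rotation vector about the tool's x, y, z in rad, then the closure, from 0 (fully open) to 1 (shut). In form: [[dx, dy, dz, ax, ay, az, gripper], ...]. A call has 1 to 5 rows; each row is the pose to reach, as a shift and turn from the pose commanded when the call began, along the tool's axes at that moment; what a row does not reach only later rows make up. A row lasts 1/10 s, in which the tool goes at most 50 mm and 8.59 degrees, less where a joint would pass 70% of its speed; a pose out of reach is approached as far as the arm can. A call with a gripper value outside its range is refused whole. The fingers move at their own pace and stop on an object; FORCE is the grip in N (left out, the last holds). Time passes only in rows, so rows that repeat a pose let the fingers close. It gives the time, the measured TCP pose, the force, the opening and the grip force at its end, in the units of the state.
- r.sense(): the state, without advancing time (a new reading comes with each control period).
- cams.grab_frame(name): name is "side" or "top" or "wrist"; returns a dict with "image" (420x560x3 uint8, red, green, blue), "fx", "fy", "cx", "cy" (pixels), "position" and "orientation" of the camera in the world. Camera axes: x right, y down, z forward; pixel columns grow to the right and rows downward; lengths in mm; the calibration is good to about 2 mm. A picture is of the moment at which its call begins. There is no depth.
- sign_off(): hands the job in; it is judged then, once.
The state is a dict: "clock": time; "qpos": joint angles; "qvel": joint speeds; "joint_efforts": joint torques, N m; "eef_pos": TCP position; "tcp_rot": TCP orientation; "contact_force": force on the tool from outside, world axes, zero at the start; "wrist_torque": the same for the moment, N m; "opening": opening from 0.0 (shut) to 1.0 (fully open); "grasp_force": force on a finger pad.
Only numpy, scipy, OpenCV 4.12 (cv2) and the standard library are available. Lean on these libraries where they do the work, as an engineer would, in place of code of your own. Each camera call takes 0.05 s, during which the arm holds its last target. There are 200 camera calls.

TASK

The press lever is to be hinged to its jamb block, and a workmate is waiting to put the pin in. First slide the jamb block along the bench, without lifting it, until its back lies flat against the bench stop, so that it cannot give way. Then pick up the press lever, bring its knuckle level and square in between the two knuckles of the block until the three holes line up for the pin, and finish still holding the lever there in the gripper, with the block still against the stop; leave the pin, the screwdriver and the sanding block where they lie.

Things in the scene. Friction and masses are not known exactly. Their poses are not given: they have to be found in the camera images.
- bench_stop: Dark hardwood batten screwed to the bench, 30 (x) x 200 (y) x 28 (z) mm, fixed. Origin: centre of its underside. x points across it, away from the robot; the block goes against its robot-side face at x = -15 mm. y runs along it.
- jamb_block: Loose brown block 80 (x) x 120 (y) x 60 (z) mm, about 0.7 kg, up to 110 mm short of the stop and 0.25 rad askew; slides under 3 to 6 N. Origin: centre of underside; x points to its back. Against the stop its origin is 55 mm in front of the stop's. A steel leaf on top carries two knuckles over its front edge; they stand 9 mm out from the wood, so a vertical finger coming from the front meets them first.
- jamb_hole (a point): On the hole axis of the block's knuckles, midway between them: x = -41, y = 0, z = 71 mm in the block's frame. Axes as the block, hole along y. Each knuckle is a tube of 16 mm outside, 10 mm bore, at y = 15 to 38 and -15 to -38 mm: a 30 mm gap. The block's top is 3 mm below the tubes.
- press_lever: Pale wooden bar lying flat, 150 (x) x 44 (y) x 26 (z) mm plus a half-round rear end (radius 22), 0.21 kg. Origin: centre of the underside of the 150 mm part; x points to its hinge end. Centre of mass 8 mm ahead of it. Grip across the 44 mm. With the holes in line it points along the block's x, origin 117 mm before and underside 34 mm above the block's: tops flush, 2 mm between the ends.
- lever_hole (a point): Centre of the lever's knuckle hole: x = 76, y = 0, z = 37 mm in the lever's frame; axes as the lever, hole along y. The knuckle, on a 26 mm wide steel strap on the lever's top, is a like tube from y = -13 to 13 mm: 2 mm to spare each side in the gap. The lever's wood is wider than the gap and passes 3 mm under the block's knuckles, so it cannot drop in from above: slide it in level, lengthwise.
- hinge_pin: Steel hinge pin, 7 mm thick and about 95 mm long with one bent end, lying on the bench. Origin: middle of the straight part, on the bench. To be left alone.
- screwdriver: Screwdriver with an orange handle, 221 mm long, lying on the bench. Origin: under its middle. To be left alone.
- sanding_block: Cork sanding block 56 x 96 x 31 mm on the bench. Origin: centre of its underside. To be left alone.

How it is judged:
By the outcome, as a careful person would: the job done as asked, in the order asked, and still so for the second after the job is handed in, while the arm keeps its last pose, push and grip.
It also fails if it takes over 58 s, if anything falls off the work surface, if the arm or the gripper's body presses on something with over 40 N, if the wrist force passes 120 N, or if a joint passes its speed limit or range.

## Working session

There is one attempt and no reset: what is moved stays moved. The work goes in short steps, Python scripts to look and compute and a shell command to move; the robot and the scene stay as the last step left them, time stands still between calls to the robot, and variables do not carry over. Pictures are saved under pics/ and viewed, at most 10 in all, crops included, and the job is handed in when it is done.

```bash
ls; mkdir -p pics; python3 - <<'E'
from rig import r,cams
import cv2,numpy as np
for n in("top","side"):
    f=cams.grab_frame(n);cv2.imwrite(f"pics/{n}0.png",f["image"][:,:,::-1]);print(n,{k:(np.round(v,4).tolist() if k!="image" else 0) for k,v in f.items()})
print(r.sense(),r.finger_overhang)
E
```

```text
pics
top {'image': 0, 'fx': 471.714, 'fy': 471.714, 'cx': 275.8278, 'cy': 208.1208, 'position': [446.9608, -30.1128, 1022.1025], 'orientation': [-3.0596, 0.0114, -1.5625]}
side {'image': 0, 'fx': 383.0743, 'fy': 383.0743, 'cx': 282.7411, 'cy': 205.3337, 'position': [156.2371, -569.1347, 630.7469], 'orientation': [-2.2819, 0.0083, -0.5953]}
{'clock': 0.1, 'qpos': array([ 1.13457296e+00,  3.53580271e-01,  1.63405533e+00,  2.67893399e-05,
        1.15520534e+00, -2.40387682e-03]), 'qvel': array([ 0.0008581 , -0.0036798 , -0.00169901,  0.00084094,  0.00161302,
        0.00038067]), 'joint_efforts': array([-6.51709015e-04, -6.06358123e+01, -3.42817140e+01, -2.08462611e-04,
        4.11581612e-03, -2.79147662e-05]), 'eef_pos': array([262.53694037, 566.74137933, 249.63777835]), 'tcp_rot': array([-3.14034443e+00, -2.74960973e-05,  2.70776232e+00]), 'contact_force': array([ 0.63194766,  0.3072352 , -0.27104335]), 'wrist_torque': array([0.04920225, 0.01250718, 0.07790509]), 'grasp_force': 0.0, 'opening': 0.9967427434708445} 19.0
```

View pics/top0.png

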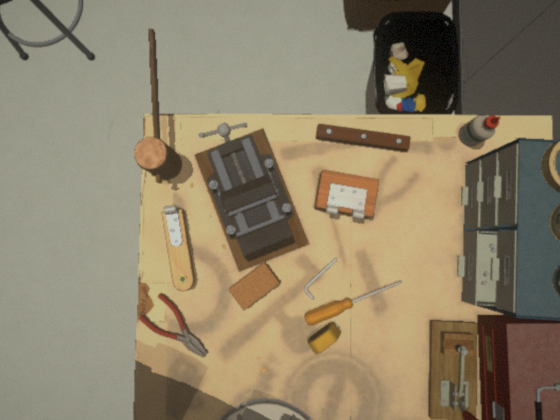

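View pics/side0.png

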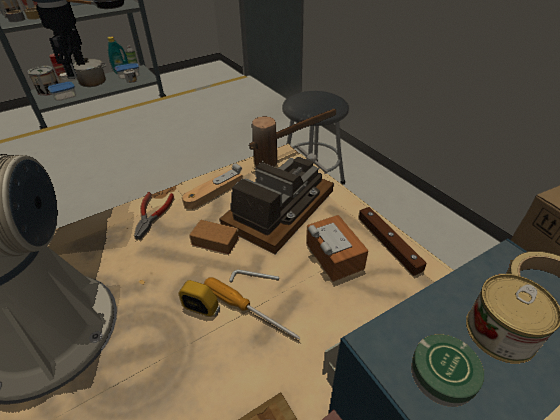

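Top view: stop around (363,137), askew; block top around (347,195) with its knuckles facing the robot; lever with its hinge end at (170,209) and rear at (183,288); vise at (250,200). I'll zoom in for corners.

```bash
cat > h.py <<'E'
import numpy as np,cv2
from rig import r,cams
from scipy.spatial.transform import Rotation as R
def grab(n):
    return cams.grab_frame(n)
def unproj(f,pts,z):
    pts=np.atleast_2d(pts).astype(float)
    d=np.c_[(pts[:,0]-f["cx"])/f["fx"],(pts[:,1]-f["cy"])/f["fy"],np.ones(len(pts))]
    d=R.from_euler('xyz',f["orientation"]).apply(d);p=np.array(f["position"])
    return p+d*((z-p[2])/d[:,2])[:,None]
def proj(f,P):
    q=R.from_euler('xyz',f["orientation"]).inv().apply(np.atleast_2d(P)-f["position"])
    return np.c_[f["fx"]*q[:,0]/q[:,2]+f["cx"],f["fy"]*q[:,1]/q[:,2]+f["cy"]]
def crop(f,x0,x1,y0,y1,s,name):
    cv2.imwrite(name,cv2.resize(f["image"][y0:y1,x0:x1,::-1],None,fx=s,fy=s,interpolation=cv2.INTER_CUBIC))
E
python3 - <<'E'
from h import *
f=grab("top")
a=cv2.resize(f["image"][110:225,305:420,::-1],None,fx=3.4,fy=5,interpolation=cv2.INTER_CUBIC)
a=cv2.resize(f["image"][112:224,308:418,::-1],None,fx=5,fy=5,interpolation=cv2.INTER_CUBIC)
b=cv2.resize(f["image"][196:308,156:204,::-1],None,fx=5,fy=5,interpolation=cv2.INTER_CUBIC)
cv2.imwrite("pics/z.png",np.hstack([a,b]))
E
```

```text
(no output)
```

View pics/z.png

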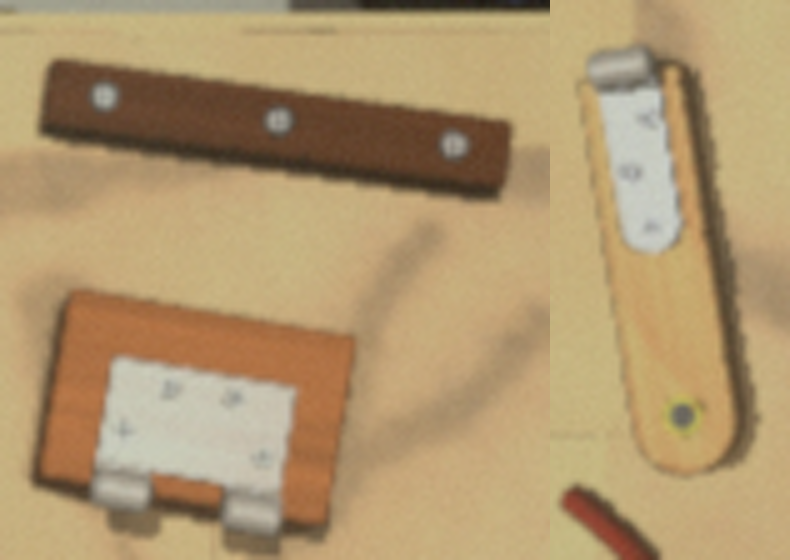

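```bash
python3 - <<'E'
from h import *
f=grab("top")
A=lambda l:np.array(l)/5.+[308-.4,112-.4]
B=lambda l:(np.array(l)-[550,0])/5.+[156-.4,196-.4]
def ang(a,b): d=b-a; return np.arctan2(d[1],d[0])
s=unproj(f,A([(104,96),(278,121),(455,146)]),28); print("stop",s.round(1),ang(s[2],s[0])-np.pi/2)
sc=unproj(f,A([(50,62),(512,122),(500,198),(42,130)]),28);print(sc.round(1),sc.mean(0))
b=unproj(f,A([(70,290),(354,337),(326,535),(38,480)]),60);print("block",b.round(1),b.mean(0),ang(b[1],b[0])-np.pi/2)
k=unproj(f,A([(121,490),(252,510)]),71);print("kn",k.round(1),k.mean(0),ang(k[1],k[0])-np.pi/2)
l=unproj(f,B([(619,67)]),37)[0];m=unproj(f,B([(683,415),(687,472)]),26);print("lev",l,m,ang(m[0],l),ang(m[1],l),np.linalg.norm(m-l,axis=1))
lv=unproj(f,B([(582,90),(684,65),(638,425),(738,405)]),26);print(lv.round(1),ang(lv[2],lv[0]),ang(lv[3],lv[1]))
E
```

```text
stop [[ 695.4 -129.2   28. ]
 [ 685.  -203.5   28. ]
 [ 674.5 -278.8   28. ]] -0.13868785671549966
[[ 710.1 -106.1   28. ]
 [ 685.1 -303.2   28. ]
 [ 652.2 -297.6   28. ]
 [ 680.5 -102.7   28. ]] [ 681.97031251 -202.40081839   28.        ]
block [[ 606.1 -112.    60. ]
 [ 587.4 -228.4   60. ]
 [ 505.9 -216.3   60. ]
 [ 527.6  -99.    60. ]] [ 556.75339653 -163.91102191   60.        ] -0.1595155027203914
kn [[ 522.8 -131.7   71. ]
 [ 515.1 -184.4   71. ]] [ 518.97679912 -158.05806788   71.        ] -0.14491896907081947
lev [524.26820251 205.38699097  37.        ] [[378.87024592 177.15716815  26.        ]
 [355.23058225 174.89558733  26.        ]] 0.19176964967475874 0.17846326678229996 [148.52100417 172.11752601]
[[515.2 223.5  26. ]
 [526.2 180.4  26. ]
 [374.5 196.   26. ]
 [383.2 154.1  26. ]] 0.19322627614552806 0.18149140292702232
```

```bash
cat >> h.py <<'E'
def goto(p,yaw):
    s=r.sense();T=R.from_euler('xyz',s["tcp_rot"]);G=R.from_euler('xyz',[np.pi,0,yaw])
    print("t",s["clock"],"pos",s["eef_pos"].round(1),"rot",s["tcp_rot"].round(4),"F",s["contact_force"].round(1),"open",round(s["opening"],3))
    print("shift m",(T.inv().apply(np.array(p)-s["eef_pos"])/1000).round(4),"rotvec",(T.inv()*G).as_rotvec().round(4))
E
python3 -c "
from h import *
goto([479.4,-152.3,200],np.pi-.15)"
```

```text
t 0.2 pos [262.6 566.9 249.8] rot [-3.1408 -0.      2.7078] F [ 0.3 -1.5 -0. ] open 1.001
shift m [-0.499  -0.5614  0.0503] rotvec [-8.000e-04 -1.000e-04 -2.838e-01]
```

```bash
python3 -m crank '[[-0.499,-0.561,0.05,0,0,-0.284,0],[-0.499,-0.561,0.05,0,0,-0.284,0],[-0.499,-0.561,0.05,0,0,-0.284,0],[-0.499,-0.561,0.05,0,0,-0.284,0],[-0.499,-0.561,0.05,0,0,-0.284,0]]'; python3 -c "
from h import *
goto([479.4,-152.3,200],np.pi-.15)"
```

```text
clock: 0.7
eef_pos: [334.9, 326.5, 233.5]
tcp_rot: [3.142, 0.0, 2.992]
contact_force: [0.7, 0.7, -0.8]
opening: 1.002
grasp_force: 0.0
t 0.7 pos [334.9 326.5 233.5] rot [3.1415e+00 2.0000e-04 2.9924e+00] F [ 0.7  0.7 -0.8] open 1.002
shift m [-0.2141 -0.452   0.0335] rotvec [0.0001 0.0002 0.0008]
```

```bash
python3 -m crank '[[-0.214,-0.452,0.033,0,0,0,0],[-0.214,-0.452,0.033,0,0,0,0],[-0.214,-0.452,0.033,0,0,0,0],[-0.214,-0.452,0.033,0,0,0,0],[-0.214,-0.452,0.033,0,0,0,0]]';python3 -c "
from h import *
goto([479.4,-152.3,200],np.pi-.15)"
```

```text
clock: 1.2
eef_pos: [406.9, 87.5, 217.3]
tcp_rot: [3.141, 0.001, 2.992]
contact_force: [0.8, 1.0, -0.2]
opening: 0.996
grasp_force: 0.0
t 1.2 pos [406.9  87.5 217.3] rot [3.1413e+00 7.0000e-04 2.9921e+00] F [ 0.8  1.  -0.2] open 0.996
shift m [-0.1074 -0.2264  0.0174] rotvec [0.0003 0.0007 0.0006]
```

```bash
python3 -m crank '[[-0.107,-0.226,0.017,0,0,0,0],[-0.107,-0.226,0.017,0,0,0,0],[-0.107,-0.226,0.017,0,0,0,0],[-0.107,-0.226,0.017,0,0,0,0],[-0.107,-0.226,0.017,0,0,0,0]]';python3 -m crank '[[0,0,0,0,0,0,0]]'; python3 - <<'E'
from h import *
goto([479.4,-152.3,38],np.pi-.15)
f=grab("wrist");g=grab("top")
a=cv2.resize(f["image"],(560,420));b=cv2.resize(g["image"][110:250,280:420],None,fx=1.7,fy=3)
crop(f,0,560,0,420,1,"pics/w1.png")
E
```

```text
clock: 1.7
eef_pos: [478.7, -151.7, 200.2]
tcp_rot: [3.142, 0.0, 2.991]
contact_force: [0.8, 0.6, -0.2]
opening: 1.0
grasp_force: 0.0
clock: 1.8
eef_pos: [480.1, -154.5, 200.1]
tcp_rot: [-3.14, 0.002, 2.988]
contact_force: [0.2, 0.1, -0.5]
opening: 1.002
grasp_force: 0.0
t 1.8 pos [ 480.1 -154.5  200.1] rot [-3.1401e+00  1.8000e-03  2.9876e+00] F [ 0.2  0.1 -0.5] open 1.002
shift m [0.0013 0.0023 0.1621] rotvec [-0.0015  0.0018 -0.0039]
```

View pics/w1.png

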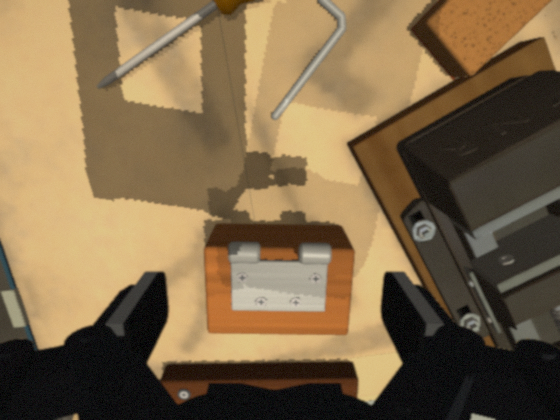

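Wrist view: the block is square to the gripper and centred (knuckles at (245,252) and (315,252)), and the vise base is clear of the finger paths. Going down.

```bash
python3 -m crank '[[0,0.002,0.05,0,0,0,0],[0,0.002,0.1,0,0,0,0],[0,0.002,0.13,0,0,0,0],[0,0.002,0.155,0,0,0,0],[0,0.002,0.162,0,0,0,0]]'; python3 -m crank '[[-0.01,0,0,0,0,0,0],[-0.015,0,0,0,0,0,0],[-0.02,0,0,0,0,0,0],[-0.02,0,0,0,0,0,0]]'; python3 - <<'E'
from h import *
goto([479.4,-152.3,38],np.pi-.139)
E
```

```text
clock: 2.4
eef_pos: [476.9, -145.5, 36.1]
tcp_rot: [3.141, -0.004, 2.993]
contact_force: [-0.0, -0.5, 0.0]
opening: 1.001
grasp_force: 0.0
clock: 2.8
eef_pos: [500.5, -150.8, 39.6]
tcp_rot: [-3.141, 0.003, 2.992]
contact_force: [-0.7, -0.6, 0.4]
opening: 1.0
grasp_force: 0.0
t 2.8 pos [ 500.5 -150.8   39.6] rot [-3.1412e+00  3.1000e-03  2.9920e+00] F [-0.7 -0.6  0.4] open 1.0
shift m [ 0.0207 -0.0047  0.0015] rotvec [-0.0004  0.0031 -0.0106]
```

```bash
python3 -m crank '[[0,0,0,0,0,0,0],[0,0,0,0,0,0,0]]' | sed -n 2p; python3 - <<'E'
from h import *
print(r.sense()["eef_pos"])
f=grab("wrist");print(r.sense()["eef_pos"])
crop(f,0,560,0,420,1,"pics/w2.png")
E
```

```text
eef_pos: [498.5, -150.4, 38.6]
[ 498.52902713 -150.41119084   38.60611598]
[ 498.48404953 -150.41775089   38.50068388]
```

View pics/w2.png

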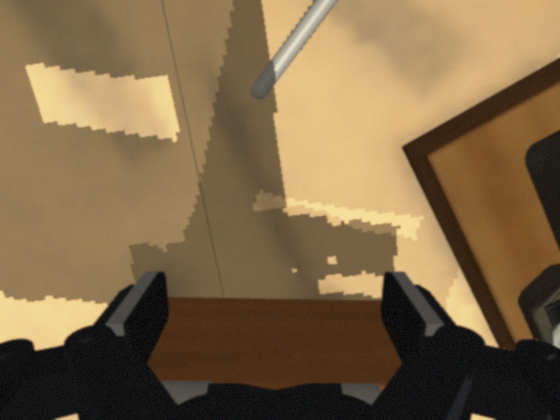

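The block's front edge is square (row 298) and the knuckles (inner edges at 215 and 342) are centred between the fingers. Pushing.

```bash
python3 -m crank '[[-0.006,0,0,0,0,0,0],[-0.012,0,0,0,0,0,0],[-0.02,0,0,0,0,0,0],[-0.028,0,0,0,0,-0.005,0],[-0.036,0,0,0,0,-0.011,0]]'; python3 -m crank '[[-0.008,0,0,0,0,0,0],[-0.016,0,0,0,0,0,0],[-0.024,0,0,0,0,0,0],[-0.030,0,0,0,0,0,0],[-0.034,0,0,0,0,0,0]]';python3 -m crank '[[0,0,0,0,0,0,0]]'
```

```text
clock: 3.55
eef_pos: [533.1, -155.5, 37.9]
tcp_rot: [3.141, -0.004, 3.003]
contact_force: [-7.0, -0.3, 5.9]
opening: 1.004
grasp_force: 3.6
clock: 4.05
eef_pos: [567.4, -160.3, 37.9]
tcp_rot: [3.141, -0.003, 3.003]
contact_force: [-7.2, 1.9, 5.4]
opening: 1.006
grasp_force: 3.5
clock: 4.15
eef_pos: [568.2, -160.5, 38.0]
tcp_rot: [3.141, -0.001, 3.003]
contact_force: [-1.4, 1.0, -1.2]
opening: 0.999
grasp_force: 0.7
```

```bash
python3 -m crank '[[-0.003,0,0,0,0,0,0],[-0.006,0,0,0,0,0,0],[-0.009,0,0,0,0,0,0],[-0.011,0,0,0,0,0,0]]'; python3 -m crank '[[-0.001,0,0,0,0,0,0],[-0.002,0,0,0,0,0,0]]';python3 -m crank '[[-0.001,0,0,0,0,0,0],[-0.002,0,0,0,0,0,0]]'
```

```text
clock: 4.55
eef_pos: [579.0, -162.0, 38.0]
tcp_rot: [3.142, -0.0, 3.003]
contact_force: [-3.1, 0.4, -1.8]
opening: 1.002
grasp_force: 1.3
clock: 4.75
eef_pos: [580.8, -162.3, 38.1]
tcp_rot: [3.142, -0.0, 3.003]
contact_force: [-3.3, 1.0, -1.7]
opening: 1.001
grasp_force: 1.4
clock: 4.95
eef_pos: [582.6, -162.5, 38.2]
tcp_rot: [3.142, -0.0, 3.003]
contact_force: [-8.1, 0.0, 0.2]
opening: 1.001
grasp_force: 4.0
```

```bash
python3 -m crank '[[-0.001,0,0,0,0,0,0],[-0.001,0,0,0,0,0,0]]'; python3 -m crank '[[-0.001,0,0,0,0,0,0],[-0.001,0,0,0,0,0,0]]';python3 -m crank '[[-0.001,0,0,0,0,0,0],[-0.001,0,0,0,0,0,0]]'
```

```text
clock: 5.15
eef_pos: [582.6, -162.5, 38.2]
tcp_rot: [3.142, -0.003, 3.003]
contact_force: [-8.0, 0.8, 1.2]
opening: 0.998
grasp_force: 3.7
clock: 5.35
eef_pos: [582.6, -162.6, 38.2]
tcp_rot: [3.141, -0.004, 3.003]
contact_force: [-12.2, 0.1, 5.6]
opening: 0.998
grasp_force: 5.6
clock: 5.55
eef_pos: [582.6, -162.5, 38.1]
tcp_rot: [3.141, -0.006, 3.003]
contact_force: [-14.5, -0.0, 9.2]
opening: 1.001
grasp_force: 7.6
```

```bash
python3 -m crank '[[-0.002,0,0,0,0,0,0],[-0.003,0,0,0,0,0,0],[-0.003,0,0,0,0,0,0]]'; python3 -m crank '[[-0.002,0,0,0,0,0,0],[-0.003,0,0,0,0,0,0],[-0.003,0,0,0,0,0,0]]'; python3 - <<'E'
from h import *
print(r.sense()["wrist_torque"])
g=grab("top")
crop(g,300,420,105,210,6.0,"pics/t2.png")
E
```

```text
clock: 5.85
eef_pos: [582.7, -162.6, 38.0]
tcp_rot: [3.141, -0.012, 3.004]
contact_force: [-24.8, 1.1, 19.4]
opening: 1.002
grasp_force: 13.2
clock: 6.15
eef_pos: [582.7, -162.4, 37.6]
tcp_rot: [3.141, -0.018, 3.004]
contact_force: [-36.3, 1.9, 25.7]
opening: 0.998
grasp_force: 18.2
[0.61132405 4.66781816 0.52425267]
```

View pics/t2.png

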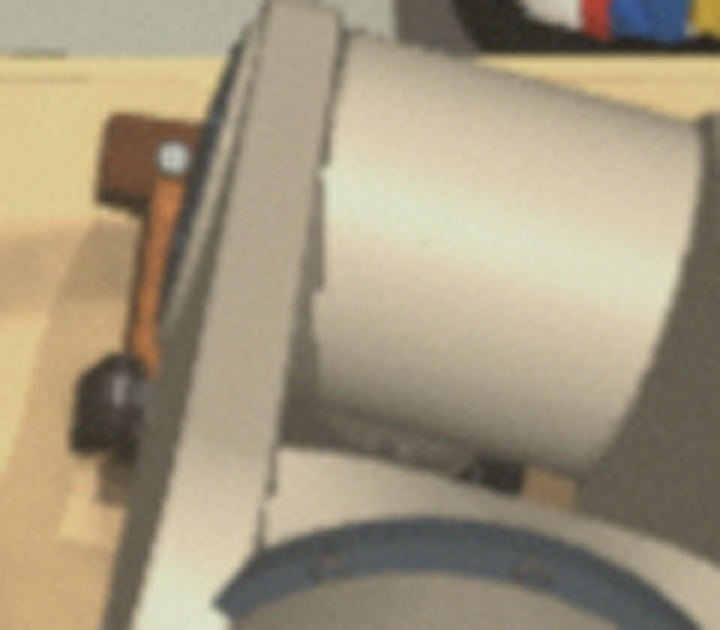

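The arm hides most of the block in this view; the stop's left screw is at (173,157) and the block's left edge runs up to it. Backing off and going over to the lever, then looking again.

```bash
python3 -m crank '[[0.008,0,0,0,0,0,0],[0.016,0,0,0,0,0,0],[0.035,0,0,0,0,0,0],[0.05,0,-0.03,0,0,0,0],[0.06,0,-0.08,0,0,0,0]]'; python3 -c "
from h import *
goto([457.4,192.8,200],np.pi+.186)"
```

```text
clock: 6.7
eef_pos: [530.3, -154.9, 115.8]
tcp_rot: [3.141, -0.004, 3.003]
contact_force: [1.1, 0.0, -0.2]
opening: 1.002
grasp_force: 0.0
t 6.7 pos [ 530.3 -154.9  115.8] rot [ 3.1409 -0.0042  3.0027] F [ 1.1  0.  -0.2] open 1.002
shift m [ 0.1207  0.3344 -0.0834] rotvec [ 0.0014 -0.0041 -0.3249]
```

```bash
python3 -m crank '[[0,0,-0.05,0,-0.004,0,0],[0,0,-0.083,0,-0.004,0,0],[0.121,0.334,-0.083,0,-0.004,-0.325,0],[0.121,0.334,-0.083,0,-0.004,-0.325,0],[0.121,0.334,-0.083,0,-0.004,-0.325,0]]';python3 -m crank '[[0,0,0,0,0,0,0]]'; python3 -c "
from h import *
goto([457.4,192.8,200],np.pi+.186)"
```

```text
clock: 7.2
eef_pos: [502.1, -7.6, 201.4]
tcp_rot: [-3.14, 0.008, -2.951]
contact_force: [0.9, 0.7, -0.5]
opening: 1.001
grasp_force: 0.0
clock: 7.3
eef_pos: [500.9, -4.2, 201.0]
tcp_rot: [3.141, 0.006, -2.951]
contact_force: [0.2, 0.8, -0.7]
opening: 1.0
grasp_force: 0.0
t 7.3 pos [500.9  -4.2 201. ] rot [ 3.1411  0.0062 -2.9506] F [ 0.2  0.8 -0.7] open 1.0
shift m [0.0053 0.2017 0.001 ] rotvec [0.0005 0.0062 0.005 ]
```

```bash
python3 -m crank '[[0.005,0.202,0.001,0,0.006,0.005,0],[0.005,0.202,0.001,0,0.006,0.005,0],[0.005,0.202,0.001,0,0.006,0.005,0],[0.005,0.202,0.001,0,0.006,0.005,0],[0.005,0.202,0.001,0,0.006,0.005,0]]';python3 -m crank '[[0,0,0,0,0,0,0],[0,0,0,0,0,0,0]]'; python3 - <<'E'
from h import *
goto([457.4,192.8,24],np.pi+.186)
g=grab("top");f=grab("wrist")
print(f["position"],f["orientation"],f["fx"],f["cx"],f["cy"])
a=cv2.resize(g["image"][112:216,308:418,::-1],None,fx=4,fy=4,interpolation=cv2.INTER_CUBIC)
b=f["image"][4:420,100:440,::-1]
cv2.imwrite("pics/t3.png",np.hstack([a,b]))
np.save("f.npy",f,allow_pickle=True)
E
```

```text
clock: 7.8
eef_pos: [459.2, 193.5, 199.8]
tcp_rot: [3.14, 0.001, -2.957]
contact_force: [0.1, -0.0, -0.5]
opening: 1.003
grasp_force: 0.0
clock: 8.0
eef_pos: [459.7, 188.1, 199.3]
tcp_rot: [-3.141, -0.001, -2.961]
contact_force: [0.8, -1.3, -0.7]
opening: 1.005
grasp_force: 0.0
t 8.0 pos [459.7 188.1 199.3] rot [-3.1407e+00 -1.2000e-03 -2.9607e+00] F [ 0.8 -1.3 -0.7] open 1.005
shift m [0.0012 0.0052 0.1753] rotvec [-0.0009 -0.0012 -0.0051]
[386.93152516 174.92022158 323.11047368] [ 2.84768010e+00 -3.60577768e-04  1.75017010e+00] 364.4447156023879 274.2078820180664 208.4848942803501
```

View pics/t3.png

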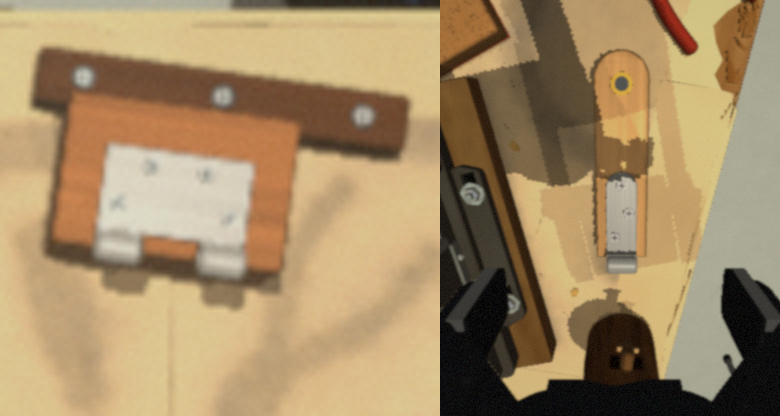

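```bash
python3 - <<'E'
from h import *
f=np.load("f.npy",allow_pickle=True).item();g=grab("top")
A=lambda l:np.array(l)/4.+[308-.4,112-.4]
def ang(a,b): d=b-a; return np.arctan2(d[1],d[0])
s=unproj(g,A([(84,77),(223,97),(363,116)]),28); print("stop",s.round(1),ang(s[2],s[0])-np.pi/2)
k=unproj(g,A([(119,246),(222,261)]),71);print("kn",k.round(1),k.mean(0),ang(k[1],k[0])-np.pi/2)
t=unproj(g,A([(72,95),(300,123)]),60);print(t.round(1),ang(t[1],t[0])-np.pi/2)
B=lambda l:np.array(l)+[-340.,4]
l=unproj(f,B([(622,264)]),37)[0];m=unproj(f,B([(622,84)]),26)[0];print("lev",l,m,ang(m,l),np.linalg.norm(m-l))
e=unproj(f,B([(595,110),(650,110),(597,250),(647,250)]),26);print(e.round(1),e[:2].mean(0),e[2:].mean(0),ang(e[:2].mean(0),e[2:].mean(0)))
goto([457.4,192.8,24],np.pi+.186)
E
```

```text
stop [[ 695.3 -129.7   28. ]
 [ 684.9 -203.8   28. ]
 [ 675.  -278.3   28. ]] -0.13602301164216946
kn [[ 597.3 -143.    71. ]
 [ 590.  -195.2   71. ]] [ 593.66094722 -169.12756863   71.        ] -0.13982044933540827
[[ 677.8 -120.2   60. ]
 [ 663.8 -237.8   60. ]] -0.11878426204330395
lev [523.71939099 206.66118785  37.        ] [378.41620315 179.61684812  26.        ] 0.18401788047949186 148.20733014050447
[[401.4 162.2  26. ]
 [393.6 205.   26. ]
 [519.5 183.6  26. ]
 [511.6 227.1  26. ]] [397.51434387 183.60446951  26.        ] [515.59001944 205.36875419  26.        ] 0.18227890840883396
t 8.15 pos [459.6 187.5 199.2] rot [-3.1408e+00 -1.7000e-03 -2.9625e+00] F [0.1 0.1 0.4] open 1.001
shift m [0.001  0.0057 0.1752] rotvec [-0.0008 -0.0017 -0.0069]
```

Left: the block's back lies flat against the stop (knuckle centres (119,246) and (222,261)). Right: the lever with its knuckle at (622,264), measured within 1 mm of before. Going down to grip.

```bash
python3 -m crank '[[0.001,0.006,0.05,0,0,-0.004,0],[0.001,0.006,0.1,0,0,-0.004,0],[0.001,0.006,0.14,0,0,-0.004,0],[0.001,0.006,0.165,0,0,-0.004,0],[0.001,0.006,0.175,0,0,-0.004,0]]'; python3 -m crank '[[0,0,0,0,0,0,0],[0,0,0,0,0,0,0]]'; python3 -c "
from h import *
goto([457.1,193.6,22],np.pi+.183)"
```

```text
clock: 8.65
eef_pos: [455.6, 192.7, 21.8]
tcp_rot: [-3.14, -0.006, -2.958]
contact_force: [0.5, -1.0, -0.1]
opening: 0.998
grasp_force: 0.0
clock: 8.85
eef_pos: [457.7, 194.3, 25.1]
tcp_rot: [-3.141, -0.001, -2.957]
contact_force: [0.6, 1.0, 0.1]
opening: 1.001
grasp_force: 0.0
t 8.85 pos [457.7 194.3  25.1] rot [-3.1412e+00 -7.0000e-04 -2.9571e+00] F [0.6 1.  0.1] open 1.001
shift m [ 0.0007 -0.0005  0.0031] rotvec [-0.0004 -0.0007  0.0015]
```

```bash
python3 -m crank '[[0,0,0.003,0,0,0,0.2],[0,0,0.003,0,0,0,1],[0,0,0.003,0,0,0,1],[0,0,0.003,0,0,0,1],[0,0,0.003,0,0,0,1]]' 60; python3 -m crank '[[0,0,0,0,0,0,1],[0,0,0,0,0,0,1],[0,0,0,0,0,0,1]]'
```

```text
clock: 9.35
eef_pos: [457.2, 194.5, 22.1]
tcp_rot: [-3.141, -0.001, -2.956]
contact_force: [-1.5, -1.6, 9.2]
opening: 0.499
grasp_force: 61.2
clock: 9.65
eef_pos: [457.2, 194.5, 22.1]
tcp_rot: [-3.141, -0.001, -2.956]
contact_force: [-0.3, -1.5, 9.0]
opening: 0.501
grasp_force: 61.2
```

```bash
python3 -m crank '[[0,0,-0.01,0,0,0,1],[0,0,-0.05,0,0,0,1],[0,0,-0.1,0,0,0,1],[0,0,-0.15,0,0,0,1],[0,0,-0.19,0,0,0,1]]';  python3 -c "
from h import *
goto([456.2,-150,210],np.pi-.1375)"
```

```text
clock: 10.15
eef_pos: [457.0, 194.6, 214.5]
tcp_rot: [-3.141, -0.0, -2.956]
contact_force: [1.1, 0.1, -2.7]
opening: 0.497
grasp_force: 62.4
t 10.15 pos [457.  194.6 214.5] rot [-3.1414e+00 -1.0000e-04 -2.9562e+00] F [ 1.1  0.1 -2.7] open 0.497
shift m [ 0.0643 -0.3386  0.0046] rotvec [-2.000e-04 -1.000e-04  3.229e-01]
```

```bash
python3 -m crank '[[0.006,-0.03,0,0,0,0.03,1],[0.014,-0.07,0,0,0,0.07,1],[0.022,-0.11,0,0,0,0.11,1],[0.03,-0.15,0,0,0,0.15,1],[0.038,-0.19,0,0,0,0.19,1]]'; python3 -c "
from h import *
goto([456.2,-150,210],np.pi-.1375)"
```

```text
clock: 10.65
eef_pos: [454.0, -0.6, 212.0]
tcp_rot: [-3.141, -0.001, 3.136]
contact_force: [0.7, 0.6, -2.8]
opening: 0.499
grasp_force: 62.4
t 10.65 pos [454.   -0.6 212. ] rot [-3.1406e+00 -1.4000e-03  3.1357e+00] F [ 0.7  0.6 -2.8] open 0.499
shift m [-0.0031 -0.1494  0.0021] rotvec [-0.0011 -0.0013  0.1316]
```

```bash
python3 -m crank '[[-0.001,-0.04,0,0,0,0.033,1],[-0.002,-0.08,0,0,0,0.066,1],[-0.003,-0.12,0,0,0,0.1,1],[-0.003,-0.14,0,0,0,0.132,1],[-0.003,-0.149,0.002,0,0,0.132,1]]'; python3 -m crank '[[0,0,0,0,0,0,1],[0,0,0,0,0,0,1]]';python3 -c "
from h import *
goto([456.2,-150,100],np.pi-.1375)"
```

```text
clock: 11.15
eef_pos: [456.7, -150.0, 210.1]
tcp_rot: [-3.14, -0.001, 3.002]
contact_force: [-0.3, 0.4, -1.6]
opening: 0.506
grasp_force: 62.4
clock: 11.35
eef_pos: [456.6, -147.4, 209.5]
tcp_rot: [-3.141, -0.002, 3.005]
contact_force: [1.0, -0.3, -2.0]
opening: 0.504
grasp_force: 62.3
t 11.35 pos [ 456.6 -147.4  209.5] rot [-3.1408e+00 -2.3000e-03  3.0054e+00] F [ 1.  -0.3 -2. ] open 0.504
shift m [-0.0002 -0.0025  0.1095] rotvec [-0.0007 -0.0023  0.0013]
```

```bash
python3 -m crank '[[0,-0.001,0.03,0,0,0,1],[0,-0.002,0.07,0,0,0,1],[0,-0.002,0.11,0,0,0,1],[0,-0.002,0.14,0,0,0,1],[0,-0.002,0.153,0,-0.002,0.001,1]]'; python3 -m crank '[[0,0,0,0,0,0,1],[0,0,0,0,0,0,1]]';python3 - <<'E'
from h import *
goto([456.2,-150,56],np.pi-.1375)
g=grab("top");w=grab("wrist");s=grab("side")
np.save("f2.npy",[g,w,s],allow_pickle=True)
a=cv2.resize(g["image"][120:270,290:400,::-1],None,fx=3.5,fy=3.5,interpolation=cv2.INTER_CUBIC)
b=cv2.resize(s["image"][190:340,270:380,::-1],None,fx=3.5,fy=3.5,interpolation=cv2.INTER_CUBIC)
cv2.imwrite("pics/t4.png",np.hstack([a,b]))
E
```

```text
clock: 11.85
eef_pos: [454.9, -148.4, 54.0]
tcp_rot: [-3.141, -0.004, 3.006]
contact_force: [0.2, 0.3, -1.7]
opening: 0.501
grasp_force: 62.2
clock: 12.05
eef_pos: [456.7, -149.5, 56.8]
tcp_rot: [-3.14, -0.0, 3.005]
contact_force: [1.2, 0.4, -2.8]
opening: 0.499
grasp_force: 62.2
t 12.05 pos [ 456.7 -149.5   56.8] rot [-3.1405 -0.      3.0053] F [ 1.2  0.4 -2.8] open 0.499
shift m [ 0.0004 -0.0005  0.0008] rotvec [-0.0011 -0.      0.0012]
```

View pics/t4.png

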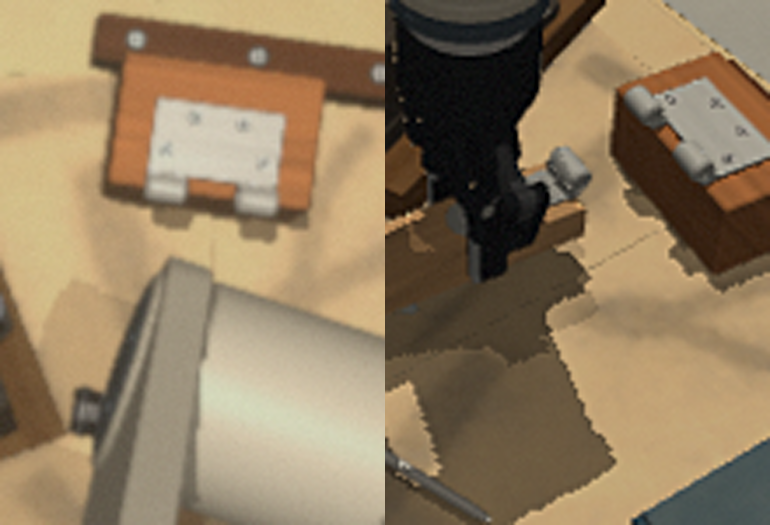

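Left: the block is unmoved against the stop. Right (side camera): the lever is held level with its knuckle at about (570,172), and the block's knuckles are at (643,106) and (693,158). Comparing with predicted projections.

```bash
python3 - <<'E'
from h import *
g,w,s=np.load("f2.npy",allow_pickle=True)
y=-.1375;u=np.array([np.cos(y),np.sin(y),0]);v=np.array([-u[1],u[0],0]);S=np.array([685,-203.6,0])
C=lambda p:(p-[270,190])*3.5+[385,0]
J=S-96*u+21.7*v+[0,0,71]
tcp=np.array([456.7,-149.5,0]);L=tcp+68*u+[0,0,56.8+15]
print("block kn pred",C(proj(s,[J+26.5*v,J-26.5*v])).round(0),"lever",C(proj(s,[L+13*v,L,L-13*v])).round(0))
print("px/mm u,v,z",[(C(proj(s,L+d))-C(proj(s,L))).round(2) for d in(u,v,np.array([0,0,1.]))])
# edge-based yaw for block: leaf/knuckles in top
D=lambda l:np.array(l)/3.5+[290-.4,120-.4]
k=unproj(g,D([(166,189),(258,201)]),71);print(k.round(1),k.mean(0),J)
im=s["image"]
crop(s,355,415,200,260,10,"pics/s5.png") if 0 else None
a=cv2.resize(im[205:265,310:370,::-1],None,fx=9,fy=9,interpolation=cv2.INTER_CUBIC)
a=cv2.resize(im[205:250,310:375,::-1],None,fx=12,fy=12,interpolation=cv2.INTER_CUBIC)
for P in (*[J+t*v for t in(38,15,-15,-38)],*[L+t*v for t in(13,0,-13)]):
    p=(proj(s,P)[0]-[310,205]+.5)*12;cv2.drawMarker(a,tuple(int(c) for c in p),(0,0,255),0,12,1)
cv2.imwrite("pics/s5.png",a)
E
```

```text
block kn pred [[642. 106.]
 [692. 161.]] lever [[555. 154.]
 [566. 169.]
 [578. 183.]]
px/mm u,v,z [array([[ 1.49, -0.56]]), array([[-0.88, -1.1 ]]), array([[ 0.1 , -1.21]])]
[[ 596.3 -142.4   71. ]
 [ 589.6 -195.6   71. ]] [ 592.96444613 -169.01601927   71.        ] [ 592.88042808 -168.94636427   71.        ]
```

View pics/s5.png

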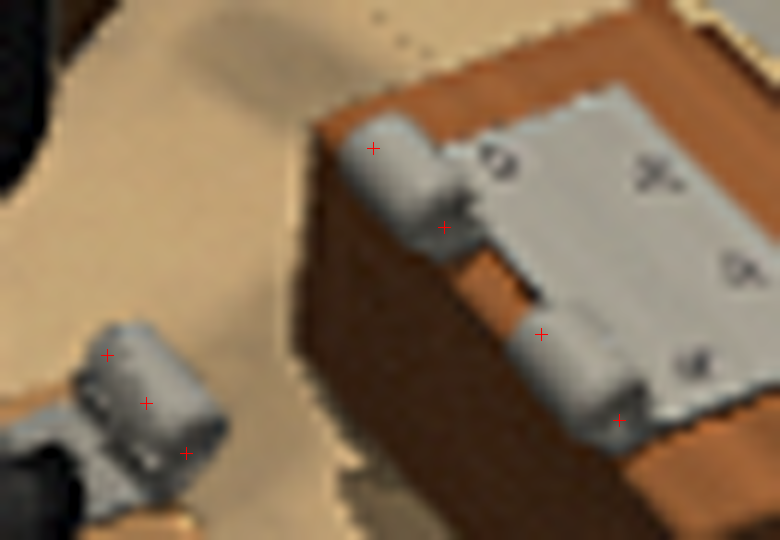

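```bash
python3 -m crank '[[-0.008,-0.0005,0.0008,-0.001,0,0.001,1],[-0.018,-0.0005,0.0008,-0.001,0,0.001,1],[-0.03,-0.0005,0.0008,-0.001,0,0.001,1],[-0.04,-0.0005,0.0008,-0.001,0,0.001,1],[-0.045,-0.0005,0.0008,-0.001,0,0.001,1]]'; python3 -m crank '[[0,0,0,0,0,0,1],[0,0,0,0,0,0,1],[0,0,0,0,0,0,1]]';python3 - <<'E'
from h import *
y=-.1375;u=np.array([np.cos(y),np.sin(y),0]);v=np.array([-u[1],u[0],0]);S=np.array([685,-203.6,0])
goto(S-166*u+21.7*v+[0,0,56],np.pi+y)
d=r.sense()["eef_pos"]-S;print("u,v",d@u,d@v)
E
```

```text
clock: 12.7
eef_pos: [502.6, -157.4, 55.8]
tcp_rot: [-3.141, 0.001, 3.003]
contact_force: [-0.2, 0.1, -1.9]
opening: 0.503
grasp_force: 62.2
clock: 13.0
eef_pos: [500.3, -156.9, 55.5]
tcp_rot: [-3.141, -0.001, 3.003]
contact_force: [0.1, -0.4, -2.0]
opening: 0.5
grasp_force: 62.2
t 13.0 pos [ 500.3 -156.9   55.5] rot [-3.1415e+00 -7.0000e-04  3.0028e+00] F [ 0.1 -0.4 -2. ] open 0.5
shift m [-0.0234  0.0008 -0.0005] rotvec [-0.0001 -0.0007 -0.0013]
u,v -189.39992104812657 20.945723387780777
```

```bash
python3 -m crank '[[-0.003,0.0005,-0.0005,0,0,0,1],[-0.006,0.001,-0.0005,0,0,-0.001,1],[-0.009,0.001,-0.0005,0,0,-0.001,1]]'; python3 -m crank '[[-0.003,0,0,0,0,0,1],[-0.006,0,0,0,0,0,1],[-0.009,0,0,0,0,0,1],[-0.011,0,0,0,0,0,1]]';  python3 -m crank '[[0,0,0,0,0,0,1],[0,0,0,0,0,0,1],[0,0,0,0,0,0,1]]';python3 - <<'E'
from h import *
y=-.1375;u=np.array([np.cos(y),np.sin(y),0]);v=np.array([-u[1],u[0],0]);S=np.array([685,-203.6,0])
goto(S-166*u+21.7*v+[0,0,56],np.pi+y)
d=r.sense()["eef_pos"]-S;print("u,v",d@u,d@v)
s=grab("side");w=grab("wrist");np.save("f3.npy",[s,w],allow_pickle=True)
J=S-96*u+21.7*v+[0,0,71]
a=cv2.resize(s["image"][205:250,325:375,::-1],None,fx=12,fy=12,interpolation=cv2.INTER_CUBIC)
for P in [J+t*v for t in(38,15,13,-13,-15,-38)]:
    p=(proj(s,P)[0]-[325,205]+.5)*12;cv2.drawMarker(a,tuple(int(c) for c in p),(0,0,255),0,12,1)
cv2.imwrite("pics/s6.png",a)
E
```

```text
clock: 13.3
eef_pos: [510.3, -157.3, 56.3]
tcp_rot: [-3.141, 0.0, 3.004]
contact_force: [0.3, -0.7, -2.5]
opening: 0.503
grasp_force: 62.2
clock: 13.7
eef_pos: [521.2, -158.9, 56.2]
tcp_rot: [-3.141, 0.0, 3.004]
contact_force: [-0.7, 0.4, -2.6]
opening: 0.499
grasp_force: 62.2
clock: 14.0
eef_pos: [520.6, -158.7, 56.1]
tcp_rot: [-3.141, -0.0, 3.004]
contact_force: [-0.1, -0.2, -1.5]
opening: 0.5
grasp_force: 62.2
t 14.0 pos [ 520.6 -158.7   56.1] rot [-3.1414 -0.      3.0038] F [-0.1 -0.2 -1.5] open 0.5
shift m [-0.003  -0.0002  0.0001] rotvec [-0.0002 -0.     -0.0003]
u,v -168.95314961393086 21.908932496897275
```

View pics/s6.png

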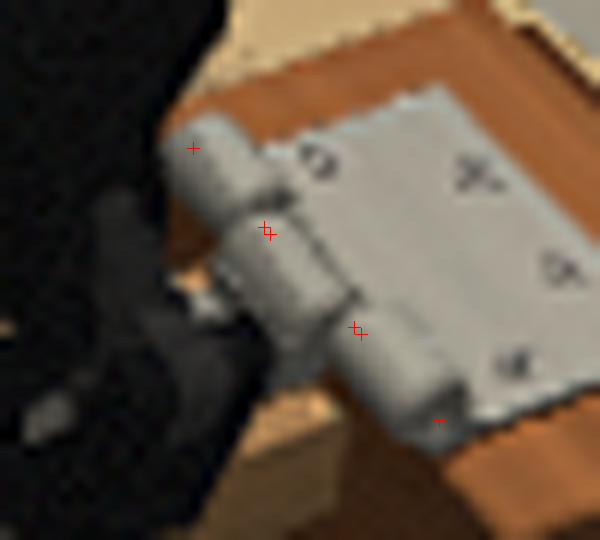

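The lever knuckle sits in the gap between the block's knuckles with no contact force, only slightly short. I'll measure the remainder from cross-tube brightness profiles.

```bash
cat > prof.py <<'E'
from h import *
from scipy.optimize import minimize_scalar
y=-.1375;u=np.array([np.cos(y),np.sin(y),0]);v=np.array([-u[1],u[0],0]);S=np.array([685,-203.6,0])
J=S-96*u+21.7*v+[0,0,71]
def run(s):
    im=cv2.cvtColor(s["image"],cv2.COLOR_RGB2GRAY).astype(np.float32)
    n=J-s["position"];p=np.cross(v,n);p/=np.linalg.norm(p);p*=np.sign(p@u)
    print("p.u, p.z",(p@u).round(2),p[2].round(2))
    a=np.arange(-14,14.1,1)
    def pr(ts):
        q=np.array([[proj(s,J+t*v+x*p)[0] for x in a] for t in ts]).astype(np.float32)
        return cv2.remap(im,q[...,0],q[...,1],cv2.INTER_CUBIC).mean(0)
    print(a.astype(int).tolist())
    for ts in ((20,24,28,32),(-8,-4,0,4,8),(-20,-24,-28,-32)): print(pr(ts).round(0).astype(int).tolist())
E
python3 - <<'E'
from prof import *
run(np.load("f3.npy",allow_pickle=True)[0])
E
```

```text
p.u, p.z 0.83 0.56
[-14, -13, -12, -11, -10, -9, -8, -7, -6, -5, -4, -3, -2, -1, 0, 1, 2, 3, 4, 5, 6, 7, 8, 9, 10, 11, 12, 13, 14]
[27, 27, 29, 32, 33, 36, 42, 49, 61, 72, 83, 94, 100, 107, 118, 128, 137, 145, 149, 149, 148, 143, 134, 133, 143, 147, 140, 127, 119]
[28, 28, 43, 63, 75, 79, 81, 87, 93, 97, 105, 117, 130, 141, 145, 145, 139, 124, 113, 125, 148, 162, 165, 163, 161, 161, 162, 163, 164]
[92, 88, 73, 51, 35, 31, 37, 49, 63, 79, 92, 106, 119, 129, 137, 146, 154, 158, 157, 155, 153, 148, 148, 154, 159, 161, 162, 163, 164]
```

```bash
python3 -m crank '[[-0.001,0,0,0,0,0,1],[-0.002,0,0,0,0,0,1],[-0.003,0,0,0,0,0,1],[-0.004,0,0,0,0,0,1]]';  python3 -m crank '[[0,0,0,0,0,0,1],[0,0,0,0,0,0,1],[0,0,0,0,0,0,1]]';python3 - <<'E'
from prof import *
goto(S-165*u+21.7*v+[0,0,56],np.pi+y)
d=r.sense()["eef_pos"]-S;print("u,v",d@u,d@v)
s=grab("side");run(s);np.save("f4.npy",[s],allow_pickle=True)
E
```

```text
clock: 14.5
eef_pos: [524.9, -159.4, 56.2]
tcp_rot: [-3.141, 0.0, 3.004]
contact_force: [0.2, 0.2, -1.8]
opening: 0.5
grasp_force: 62.2
clock: 14.8
eef_pos: [524.7, -159.3, 56.2]
tcp_rot: [-3.141, 0.0, 3.004]
contact_force: [0.1, -0.0, -2.8]
opening: 0.499
grasp_force: 62.2
t 14.8 pos [ 524.7 -159.3   56.2] rot [-3.1413e+00  1.0000e-04  3.0038e+00] F [ 0.1 -0.  -2.8] open 0.499
shift m [ 0.0002 -0.0002  0.0002] rotvec [-0.0003  0.0001 -0.0003]
u,v -164.813125472475 21.88077623549672
p.u, p.z 0.83 0.56
[-14, -13, -12, -11, -10, -9, -8, -7, -6, -5, -4, -3, -2, -1, 0, 1, 2, 3, 4, 5, 6, 7, 8, 9, 10, 11, 12, 13, 14]
[34, 33, 30, 24, 21, 22, 26, 33, 48, 63, 78, 93, 99, 104, 110, 114, 119, 124, 129, 136, 143, 143, 135, 134, 143, 147, 139, 126, 119]
[35, 42, 39, 31, 28, 32, 56, 86, 91, 83, 83, 88, 97, 109, 118, 127, 139, 144, 144, 145, 142, 136, 136, 148, 160, 164, 163, 164, 164]
[89, 82, 71, 59, 53, 47, 46, 51, 60, 73, 87, 103, 118, 129, 138, 146, 154, 159, 158, 156, 154, 150, 149, 154, 159, 162, 163, 164, 164]
```

```bash
python3 -m crank '[[-0.0005,0,0,0,0,0,1],[-0.0005,0,0,0,0,0,1],[-0.0005,0,0,0,0,0,1]]'; python3 - <<'E'
from prof import *
s=grab("side");im=cv2.cvtColor(s["image"],cv2.COLOR_RGB2GRAY).astype(np.float32)
n=J-s["position"];p=np.cross(v,n);p/=np.linalg.norm(p);p*=np.sign(p@u)
t=np.arange(-24,25,1.)
q=np.array([[proj(s,J+k*v+x*p)[0] for k in t] for x in(2,3,4,5)]).astype(np.float32)
m=cv2.remap(im,q[...,0],q[...,1],cv2.INTER_CUBIC).mean(0)
print([(int(a),int(b)) for a,b in zip(t,m)])
run(s)
print(r.sense()["contact_force"].round(1),r.sense()["wrist_torque"].round(2))
g=grab("top");k=cv2.resize(g["image"][112:216,308:418,::-1],None,fx=4,fy=4)
cv2.imwrite("pics/t7.png",k)
E
```

```text
clock: 15.15
eef_pos: [525.3, -159.4, 56.2]
tcp_rot: [-3.141, 0.0, 3.004]
contact_force: [0.6, -0.2, -1.9]
opening: 0.502
grasp_force: 62.2
[(-24, 165), (-23, 164), (-22, 164), (-21, 164), (-20, 165), (-19, 164), (-18, 164), (-17, 165), (-16, 166), (-15, 167), (-14, 170), (-13, 167), (-12, 151), (-11, 124), (-10, 99), (-9, 84), (-8, 89), (-7, 113), (-6, 142), (-5, 159), (-4, 162), (-3, 161), (-2, 159), (-1, 158), (0, 158), (1, 159), (2, 157), (3, 153), (4, 149), (5, 149), (6, 153), (7, 157), (8, 159), (9, 157), (10, 154), (11, 151), (12, 152), (13, 158), (14, 161), (15, 152), (16, 126), (17, 95), (18, 76), (19, 74), (20, 83), (21, 96), (22, 114), (23, 129), (24, 141)]
p.u, p.z 0.83 0.56
[-14, -13, -12, -11, -10, -9, -8, -7, -6, -5, -4, -3, -2, -1, 0, 1, 2, 3, 4, 5, 6, 7, 8, 9, 10, 11, 12, 13, 14]
[31, 33, 32, 27, 22, 22, 24, 30, 43, 57, 76, 95, 102, 106, 111, 115, 119, 123, 126, 129, 137, 140, 135, 135, 143, 147, 139, 127, 120]
[40, 48, 45, 38, 31, 27, 42, 71, 82, 78, 80, 87, 95, 105, 114, 126, 139, 144, 146, 146, 144, 139, 141, 151, 161, 164, 164, 164, 164]
[89, 81, 72, 63, 56, 53, 51, 52, 59, 71, 86, 102, 118, 128, 137, 146, 154, 159, 157, 155, 153, 149, 148, 154, 159, 161, 162, 163, 164]
[-0.2 -0.2 -1.9] [ 0.03  0.02 -0.05]
```

```bash
python3 -m crank '[[0,0.0005,0,0,0,0,1],[0,0.0005,0,0,0,0,1],[0,0.0005,0,0,0,0,1],[0,0.0005,0,0,0,0,1]]' && python3 -c "
from rig import sign_off
print(sign_off())"
```

```text
clock: 15.65
eef_pos: [525.3, -158.9, 56.2]
tcp_rot: [-3.141, 0.0, 3.004]
contact_force: [-0.0, -0.2, -2.4]
opening: 0.5
grasp_force: 62.2
the job is handed in; nothing more can be done
None
```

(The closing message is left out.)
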